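# Fit the centrifuge rotor and shut the lid

## Robot

A 6-joint arm with a two-finger parallel gripper is mounted at the origin on the work surface. World frame = base frame: x ahead of the robot, y to its left, z up, the work surface at z = 0. Lengths are in m, angles in rad, forces in N, time in s.
With the tool pointing down it reaches from about 0.25 to 0.775 m from the base axis. Payload 4 kg.
Tool frame: the origin (TCP) lies on the front face of the gripper's body, between the roots of the fingers; the fingertips stand 73 mm ahead of it and the grasp point (between the pads) lies 54 mm ahead of it; x points along the fingers, y is the direction in which the jaws open and shut, and the axes are right-handed (so a half turn about x gives the same grasp; the last joint's range is limited). The gripper opens to 85 mm and grips with 20 to 120 N. Pads are 22 mm wide; open, the fingers measure 114 mm over their backs; the gripper's body (76 mm by 85 mm) begins 54 mm behind the grasp point. The pads swing forward as they close: fully open they stand 13 mm farther back than shut.
Start: joints at [-1.384, 0.087, 1.371, -0, 1.684, -0.103], TCP at [0.157, -0.527, 0.304] pointing down, gripper open.
Joint ranges: [-3.1, 3.1], [-0.76, 2.03], [0.27, 2.55], [-1.08, 4.22], [0.17, 2.65], [-2.57, 2.57]. Speed limits (rad/s): [2.79, 2.79, 3.14, 3.14, 3.14, 3.14].

## Interface

Orientations are given as a rotation vector (axis times angle).
In Python, from plant import r gives the robot as it stands. The module is installed in compiled form; this text tells all that it offers.
- The arm moves only by the tool jog_arm, never from a script. Its argument "motion" is text: rows parted by semicolons, each of 4 numbers parted by spaces: the shift along the world's x, y, z in mm, then the turn about the world's z in rad. In form: dx dy dz turn; .... A call has 1 to 20 rows; each row shifts and turns the commanded pose from where the row before left it; what a row does not reach is not made up. A row lasts 1/8 s, in which the tool goes at most 62.5 mm and 10.7 degrees, less where a joint would pass 70% of its speed; a pose out of reach is approached as far as the arm can. A call is refused whole if a number of a shift passes 62.5 or a number of a turn 0.188, either way. A call with a gripper value outside its range is refused whole. "hand" is the gripper command: -1 is shut, 1 is fully open, values between are in proportion, set as the call begins (left out, the last holds). The fingers move at their own pace and stop on an object; "squeeze" is the grip in N (left out, the last holds). Time passes only in rows, so rows that do not move let the fingers close. It gives the time, the measured TCP pose, the force and the opening at its end, in the units of the state.
- r.read_state(): the state, without advancing time (a new reading comes with each control period).
- r.camera(name): name is "side" or "top" or "wrist"; returns the picture (480x640x3 uint8, red, green, blue); there is no depth.
- r.camera_info(name): a dict with "mtx" (3x3 intrinsics, pixels), "k1" (the pictures are not rectified: a ray, as slopes to the right and down, at radius r is drawn at 1 + k1 r^2 times it, then the intrinsics apply), "R" (3x3) and "t" (3): a world point X has camera coordinates R X + t; the wrist camera has in their place "T_tool_cam" (4x4, takes a point from camera to tool coordinates, whose origin is the TCP and whose axes are the tool frame's). Camera axes: x right, y down, z forward; pixel columns grow to the right and rows downward; lengths in m; the calibration is good to about 2 mm. A picture is of the moment at which its call begins: read the wrist's pose just before it. camera_info takes no time and is no camera call.
- r.sign_off(): hands the job in, once; it reports no verdict.
The state is a dict: "time": time; "qpos": joint angles; "dq": joint speeds; "joint_efforts": joint torques, N m; "tcp_pos": TCP position; "tcp_rot": TCP orientation; "ft_force": force on the tool from outside, world axes, zero at the start; "torque": the same for the moment, N m; "gripper_width": opening from 0.0 (shut) to 1.0 (fully open).
Only numpy, scipy, OpenCV 4.12 (cv2) and the standard library are available. Lean on these libraries where they do the work, as an engineer would, in place of code of your own. Each camera call takes 0.05 s, during which the arm holds its last target. There are 200 camera calls.

## Task

Put the rotor from the bench onto the drive in the bowl of the small centrifuge and turn it until its hidden keyway drops over the drive dogs and it sits fully home. Then let go and shut the lid completely. Leave the bottle, the tip rack and the beaker where they stand.

Things in the scene. Friction and masses are not known exactly. Their poses are not given: they have to be found in the camera images.
- rotor_grip (a point): Centre of the rotor's grip. The rotor: bare-aluminium drum 92 mm across with eight dark tube holes, 0.24 to 0.39 kg, upright on the bench at the start. In the middle of its top stands the black grip, a flat bar 42 mm long (point x), 12 mm thick (point y), 26 mm high; z is up. The point is 13 mm below the bar's top, 10.5 mm above a low collar 44 mm across, 13 mm above the drum's top.
- rotor_bore (a point): Centre of the underside of the rotor's hub, 48 mm straight below rotor_grip. Here a round bore 17 mm across and 35 mm deep opens and, out from it, three keyway slots at 120 degrees, 9 mm wide, 11 mm deep, hidden from above; how they lie to the grip bar is not marked.
- drive_seat (a point): Seat of the drive, on its upright axis at the centre of the centrifuge's bowl, 56 mm above the bench; axes as the centrifuge's. The rotor's grip centre is 48 mm above this point when it is home, 56 mm when it rests on the dogs. Round the seat stand three dogs at 120 degrees, 6 mm wide, 8 mm high, out to 19 mm from the axis. The drive does not turn; which way the dogs point varies, not told.
- drive_nose (a point): Top of the drive's round nose, on the axis, 33 mm above the seat. The nose is 15.4 mm across, coned over its top 9 mm. A rotor set on it first rests on the dogs; turned either way (120 degrees at most) it drops 8 mm by its own weight when slots meet dogs (within about 4 degrees), then cannot be turned. Held in a tight grip it may not drop until let loose or pressed down.
- centrifuge: Fixed white housing 190 x 190 mm, 120 mm high; origin under its centre on the bench, z up, x away from its control panel (which faces roughly to the robot), y to its left, the lid's side. In its top a round bowl 130 mm across, 70 mm deep. The top of the grip of a rotor that is home lies 3 mm below the housing's top; of one that is not, 5 mm above it.
- lid (a joint): Lid angle in rad: 0 shut, 1.6 to 1.85 at the start (standing open), stop at 1.95. The lid is a flat clear plate in a grey frame, 8 mm thick, 186 mm along the hinge. Its stiff friction hinge holds it where it is left; it takes 1 to 4 N at the free edge to move. It can be shut by pushing it over from its outer side and then down.
- lid_hinge (a point): Middle of the hinge line, which runs along the centrifuge's x, 90 mm to the left (centrifuge +y) of the housing's centre and 121 mm above the bench. Shut, the lid's underside lies at this height; the plate reaches 182 mm from here towards centrifuge -y, and a 70 mm wide pull lip at the middle of its free edge reaches 202 mm.
- lid_edge (a point): Middle of the lid's free edge at the pull lip, on its outer face (the upper one when shut): 185 mm from the hinge line, 8 mm off the underside. Its x runs along the hinge, its z is the lid's outward normal.
- bottle: Bystander: glass bottle 60 mm across and 130 mm high, origin under its centre.
- tip_rack: Bystander: pipette-tip rack, 85 x 120 mm, 51 mm high, origin under its centre.
- beaker: Bystander: glass beaker 64 mm across and 75 mm high, origin under its centre.
Not all that is in view belongs to the job. Leave any brown look-alike of the part that bears rotor_grip alone.

How it is judged:
At the end, for the whole second after the job is handed in: The rotor sits on the drive, its axis within 4 mm of the drive's, upright within 0.06 rad and fully down (grip's centre less than 50.5 mm above the drive seat, where home is 48 and resting on the dogs is 56), and the lid is shut to within 0.035 rad (horizontal distance between rotor_grip and drive_seat below 0.004 m and z of rotor_grip in the frame of drive_seat below 0.0505 m and angle between rotor_grip's own z axis and vertical below 0.06 rad and value of joint lid below 0.035 rad); the robot touches nothing.
It fails at once if the bottle, the tip rack or the beaker is moved by more than 30 mm (distance of any of bottle, tip_rack, beaker from where it was at the start of the episode above 0.03 m).
It also fails if it takes over 72 s, if anything falls off the work surface, if the arm or the gripper's body presses on something with over 40 N, if the wrist force passes 120 N, or if a joint passes its speed limit or range.

## Working session

There is one attempt and no reset: what is moved stays moved. The work goes in short steps, Python scripts to look and compute and a tool call to move; the robot and the scene stay as the last step left them, time stands still between calls to the robot, and variables do not carry over. Pictures are saved under pics/ and viewed, about 8 in all and at most 12, crops included, and the job is handed in when it is done.

Besides the shell and the picture viewer there is one more tool, called after "Request:" as name(argument=value, ...), one argument or row to a line, values as JSON. jog_arm: Moves the arm, as the interface text tells. Its arguments: {"type":"object","properties":{"motion":{"type":"string"},"hand":{"type":"number"},"squeeze":{"type":"number"}},"required":["motion"]}

```bash
mkdir -p pics
cat > h.py <<'E'
import numpy as np, cv2
from scipy.spatial.transform import Rotation as Ro
from plant import r
def save(name,fn):
    s=r.read_state(); im=r.camera(name); cv2.imwrite('pics/'+fn,im[:,:,::-1]); return s,im
def cam(name,s=None):
    c=r.camera_info(name)
    if name=='wrist':
        T=np.array(c['T_tool_cam']); s=s or r.read_state()
        W=np.eye(4); W[:3,:3]=Ro.from_rotvec(s['tcp_rot']).as_matrix(); W[:3,3]=s['tcp_pos']
        M=np.linalg.inv(W@T); return np.array(c['mtx']),c['k1'],M[:3,:3],M[:3,3]
    return np.array(c['mtx']),c['k1'],np.array(c['R']),np.array(c['t'])
def proj(C,X):
    K,k,R,t=C; p=np.atleast_2d(X)@R.T+t; q=p[:,:2]/p[:,2:]; q=q*(1+k*(q**2).sum(1,keepdims=True)); return q@K[:2,:2].T+K[:2,2]
def ray(C,px):
    K,k,R,t=C; d=(np.array(px,float)-K[:2,2])/np.diag(K)[:2]; q=d.copy()
    for _ in range(20): q=d/(1+k*(q@q))
    return -R.T@t, R.T@np.array([q[0],q[1],1])
def at_z(C,px,z):
    o,d=ray(C,px); return o+d*(z-o[2])/d[2]
E
python3 - <<'E'
from h import *
for n in('top','side'):
    save(n,n+'0.png'); C=cam(n); print(n,C[0].tolist(),C[1],-C[2].T@C[3],C[2][2])
E
```

```text
top [[482.57493627576207, 0.0, 315.5898794059609], [0.0, 482.57493627576207, 233.97367541665915], [0.0, 0.0, 1.0]] 0.027270886086504947 [ 0.38221799 -0.11164758  1.04580399] [ 0.19968782 -0.014617   -0.97975054]
side [[565.7788563883707, 0.0, 324.9828852418597], [0.0, 565.7788563883707, 249.34743826406276], [0.0, 0.0, 1.0]] 0.061530390354336814 [ 0.47431295 -0.81193402  0.8113959 ] [ 0.10533773  0.70695426 -0.69937088]
```

View pics/top0.png

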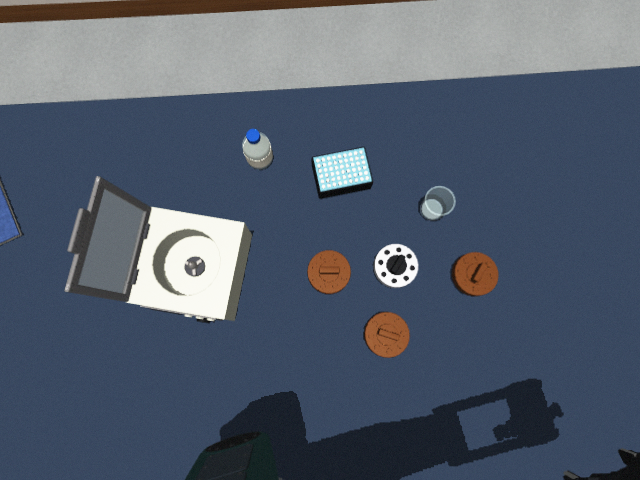

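View pics/side0.png

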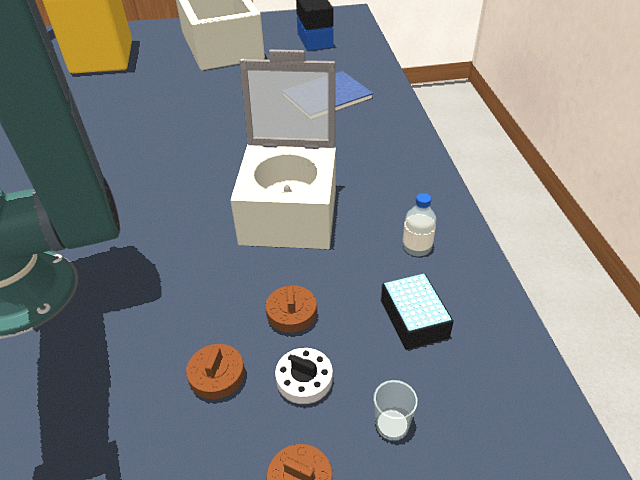

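The top view shows the rotor at about (396,265), with the grip bar slanting. The centrifuge bowl is centred near (190,265) with the nose near (195,266), and the open lid is on the left. The three brown drums are look-alikes. I'll enlarge the rotor and the drive.

Run:
```python
from h import *
a=cv2.imread('pics/top0.png')
f=lambda x0,y0,w,h:cv2.resize(a[y0:y0+h,x0:x0+w],(400,400*h//w),interpolation=cv2.INTER_CUBIC)
x=f(365,235,60,60); y=f(165,237,60,60)
cv2.imwrite('pics/c1.png',np.hstack([x,y]))
C=cam('top')
print('rotor top',at_z(C,(396,265),.035),'nose',at_z(C,(195,266),.089))
# housing top corners
for p in[(152,207),(250,223),(234,320),(130,303)]: print(p,at_z(C,p,.12))
for n,p,z in[('bottle',(258,155),.06),('rack',(342,170),.051),('beaker',(431,210),0)]: print(n,at_z(C,p,z))
```

```text
rotor top [ 0.51023632 -0.29141967  0.035     ] nose [0.52835805 0.11818901 0.089     ]
(152, 207) [0.64677023 0.19301023 0.12      ]
(250, 223) [0.60152624 0.00171267 0.12      ]
(234, 320) [0.41601051 0.03921074 0.12      ]
(130, 303) [0.46138636 0.23410145 0.12      ]
bottle [ 0.76471909 -0.01425052  0.06      ]
rack [ 0.72196596 -0.19294505  0.051     ]
beaker [ 0.63258027 -0.38789396  0.        ]
```

View pics/c1.png

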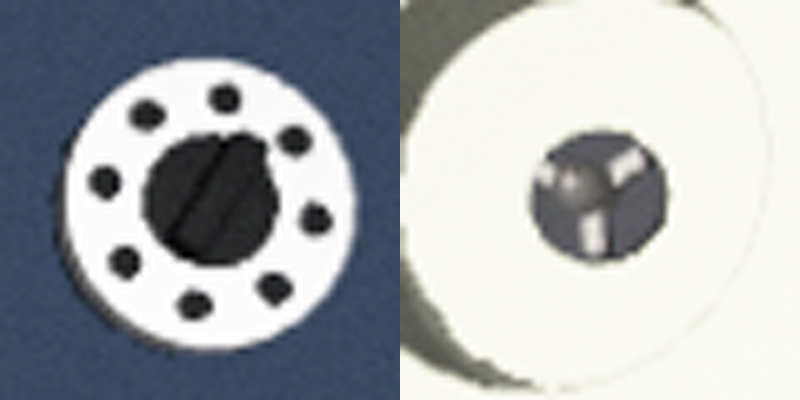

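Run:
```python
from h import *
C=cam('top')
print('rotor',at_z(C,(396.5,265.6),.035),'seat',at_z(C,(195,266.6),.056))
R=at_z(C,(396.5,265.6),.035)
s=r.read_state(); print(s); print(Ro.from_rotvec(s['tcp_rot']).as_matrix())
for p,q in[((190,240),(250,150))]:
    A=at_z(C,(365+p[0]/6.667,235+p[1]/6.667),.061);B=at_z(C,(365+q[0]/6.667,235+q[1]/6.667),.061);print(A,B,np.arctan2(*(B-A)[[1,0]]))
```

```text
rotor [ 0.50889799 -0.29234122  0.035     ] seat [0.53215218 0.12613667 0.056     ]
{'time': 0.1, 'qpos': array([-1.38412932e+00,  8.78935628e-02,  1.37211846e+00,  3.29345126e-05,
        1.68360821e+00, -1.03106411e-01]), 'dq': array([ 5.02068099e-04, -2.63758341e-03, -2.85643621e-03, -1.06769584e-03,
       -3.99081044e-04, -5.25001133e-05]), 'joint_efforts': array([ 1.95409775e-03, -3.53015399e+01, -3.14218032e+01, -1.20477553e-04,
        7.90486025e-03,  8.59333170e-06]), 'tcp_pos': array([ 0.15709733, -0.5267673 ,  0.30284144]), 'tcp_rot': array([ 2.06664691,  0.3036714 , -2.06675549]), 'ft_force': array([ 0.9554944 , -0.58565921, -0.37710792]), 'torque': array([-0.00138201,  0.00266987,  0.02821603]), 'gripper_width': 1.0035991525495271}
[[-3.44130678e-04  2.85738268e-01 -9.58307635e-01]
 [ 1.99842668e-03 -9.58305582e-01 -2.85738374e-01]
 [-9.99997944e-01 -2.01343889e-03 -2.41244631e-04]]
[ 0.49495941 -0.28043419  0.061     ] [ 0.52155388 -0.30171323  0.061     ] -0.6748203927127439
```

Request:
jog_arm(
  motion="50 0 0 0;60 40 -10 0;60 40 -10 0;60 40 -10 0;60 40 -10 0;60 40 0 0;0 30 0 0;0 0 0 0;0 0 0 0",
)

```text
time: 1.23
tcp_pos: [0.465, -0.3254, 0.2693]
tcp_rot: [2.065, 0.301, -2.066]
ft_force: [-1.0, -0.1, 0.4]
gripper_width: 1.0
```

Request:
jog_arm(
  motion="10 8 0 0.18;10 8 0 0.18;10 8 0 0.18;10 8 0 0.18;4 1 0 0.18;0 0 0 0.18;0 0 0 0.18;0 0 0 0.18;0 0 0 0.18;0 0 0 0.18;0 0 0 0.18;0 0 0 0.18;0 0 0 0;0 0 0 0",
)

```text
time: 2.98
tcp_pos: [0.5088, -0.2929, 0.2695]
tcp_rot: [0.544, 1.501, -0.544]
ft_force: [-0.0, 0.4, -0.4]
gripper_width: 1.002
```

Run:
```python
from h import *
s,im=save('wrist','w0.png'); C=cam('wrist',s)
print(s['tcp_pos'],-C[2].T@C[3],C[2][2],proj(C,[[.509,-.292,.035],[.509,-.292,.061]]),s['qpos'])
M=Ro.from_rotvec(s['tcp_rot']).as_matrix();print(np.arctan2(M[1,1],M[0,1]))
```

```text
[ 0.50884139 -0.29286428  0.26951566] [ 0.45115986 -0.24516855  0.33923854] [ 0.22252994 -0.18725141 -0.95677444] [[320.47594557 220.37098786]
 [320.58698715 227.95000985]] [-6.18780484e-01  1.78581246e-01  1.33656343e+00 -5.47773138e-05
  1.62651141e+00 -1.49394096e+00]
0.8751574297863698
```

View pics/w0.png

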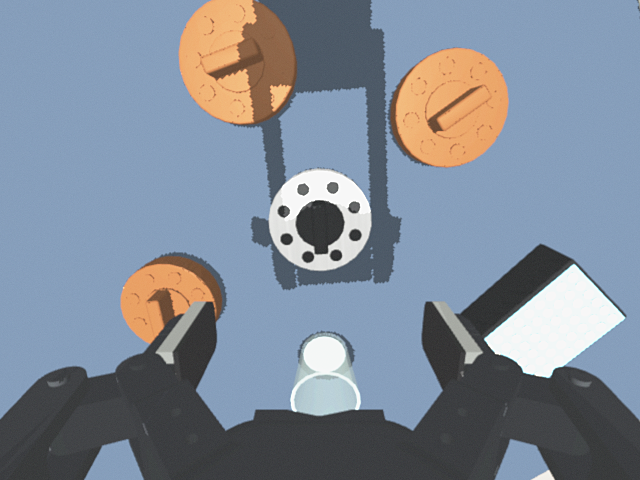

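The wrist view puts the rotor at (320,219), where I predicted (320.5,220.4), and the bar runs vertically in the picture, square to the jaws. Next I descend.

Request:
jog_arm(
  motion="0 0 -40 0;0 0 -40 0;0 0 -40 0;0 0 -25 0;0 0 -10 0;0 0 0 0;0 0 0 0",
  hand=0,
  squeeze=40,
)

```text
time: 3.9
tcp_pos: [0.51, -0.2927, 0.1164]
tcp_rot: [0.541, 1.499, -0.542]
ft_force: [0.2, 0.5, -1.1]
gripper_width: 0.503
```

Request:
jog_arm(
  motion="0 0 0 0;0 0 0 0;0 0 0 0;0 0 0 0;0 0 0 0;0 0 0 0",
  hand=-1,
  squeeze=60,
)

```text
time: 4.65
tcp_pos: [0.5097, -0.2924, 0.116]
tcp_rot: [0.541, 1.5, -0.542]
ft_force: [-0.6, 0.1, 6.3]
gripper_width: 0.124
```

Request:
jog_arm(
  motion="0 0 10 0;0 0 30 0;0 0 40 0;0 0 40 0;0 0 40 0;0 0 0 0;0 0 0 0",
)

```text
time: 5.52
tcp_pos: [0.5086, -0.2916, 0.2721]
tcp_rot: [0.543, 1.506, -0.541]
ft_force: [-0.7, 0.0, -3.9]
gripper_width: 0.122
```

Run:
```python
from h import *
C=cam('top');S=cam('side')
print('top nose',at_z(C,(192.7,264.3),.086))
for z in(.056,.089):print(z,proj(S,[[.530,.118,z]]),proj(C,[[.530,.118,z]]))
a=cv2.imread('pics/side0.png')[150:220,240:340]
a=cv2.resize(a,(800,560),interpolation=cv2.INTER_CUBIC);cv2.imwrite('pics/c2.png',a)
s=r.read_state();print(s['tcp_pos'],s['gripper_width'],s['ft_force'])
for d in([.55,-.05,.26],[.6,.0,.26],[.62,.05,.26],[.5,0,.26],[.45,.05,.26],[.5,.1,.26]):
    t=dict(s);t['tcp_pos']=np.array(d);print(d,proj(cam('wrist',t),[[.53,.118,.089]]))
```

```text
top nose [0.53255516 0.12342534 0.086     ]
0.056 [[285.01979082 198.288595  ]] [[198.98566037 267.36851485]]
0.089 [[283.99396728 185.83420446]] [[195.08155873 265.17721338]]
[ 0.50855662 -0.29156647  0.27212931] 0.12203910482825692 [-0.68405329  0.01942789 -3.92250771]
[0.55, -0.05, 0.26] [[509.41871878  52.55058301]]
[0.6, 0.0, 0.26] [[395.55561253  40.65377755]]
[0.62, 0.05, 0.26] [[311.68180692  70.37643157]]
[0.5, 0, 0.26] [[483.35832201 168.85651395]]
[0.45, 0.05, 0.26] [[461.4235143  266.84990337]]
[0.5, 0.1, 0.26] [[365.27056797 258.32352295]]
```

View pics/c2.png

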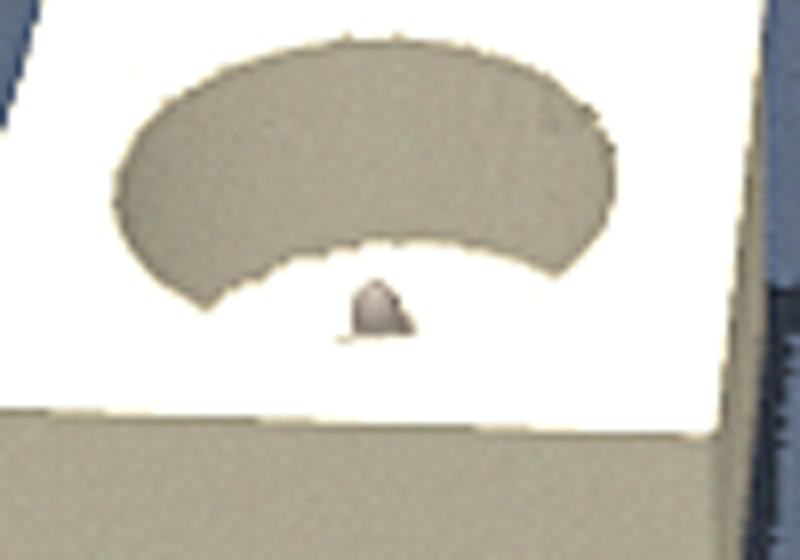

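Side view: the nose tip is at (287,185), about 3 px right of my prediction, so x is about 5 mm larger. I'll carry the rotor partway and check with the wrist camera.

Request:
jog_arm(
  motion="0 30 0 0;0 50 0 0;0 50 0 0;0 50 0 0;0 50 0 0;-9 40 0 0;0 22 0 0;0 0 0 0;0 0 0 0",
)

```text
time: 6.65
tcp_pos: [0.4996, -0.0004, 0.2726]
tcp_rot: [0.541, 1.506, -0.543]
ft_force: [0.4, -0.3, -3.0]
gripper_width: 0.122
```

Run:
```python
from h import *
s,im=save('wrist','w1.png'); C=cam('wrist',s)
print(s['tcp_pos'],s['gripper_width'],s['qpos'],proj(C,[[.534,.122,.089],[.534,.122,.056]]))
```

```text
[ 4.99640904e-01 -4.36945804e-04  2.72554779e-01] 0.12202825049867767 [-1.14095243e-01 -1.48629545e-02  1.53804515e+00 -5.99743831e-04
  1.62202341e+00 -9.92923875e-01] [[484.96179078 167.58726193]
 [466.38490334 163.76906882]]
```

View pics/w1.png

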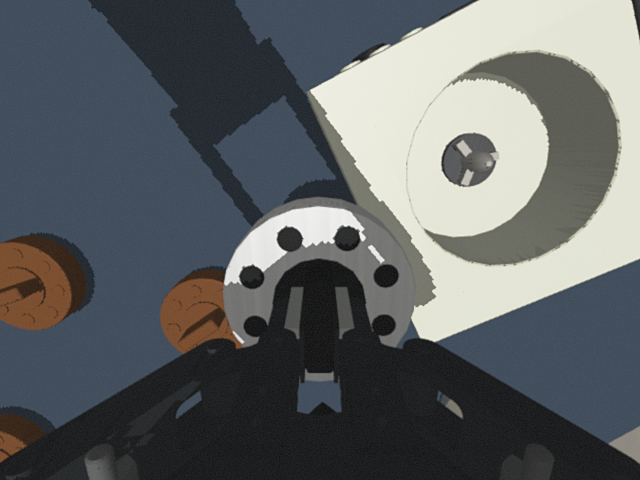

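Run:
```python
from h import *
C=cam('wrist'); a=cv2.imread('pics/w1.png')
x=cv2.resize(a[125:195,430:510],(800,700),interpolation=cv2.INTER_CUBIC)[:600]
cv2.imwrite('pics/c3.png',x)
print('rim',at_z(C,(513,157.5),.12),'seat',at_z(C,(468.5,160),.056))
# drum outline check
p=r.read_state()['tcp_pos']; th=np.linspace(0,2*np.pi,73)
o=proj(C,p+np.c_[.046*np.cos(th),.046*np.sin(th),0*th-.081]); print('drum pred',o.min(0),o.max(0),proj(C,[p-[0,0,.081]]))
```

```text
rim [0.52912659 0.12916409 0.12      ] seat [0.53322162 0.12468356 0.056     ]
drum pred [222.36051815 202.67840399] [418.41128037 381.42133936] [[320.29789351 299.19505869]]
```

View pics/c3.png

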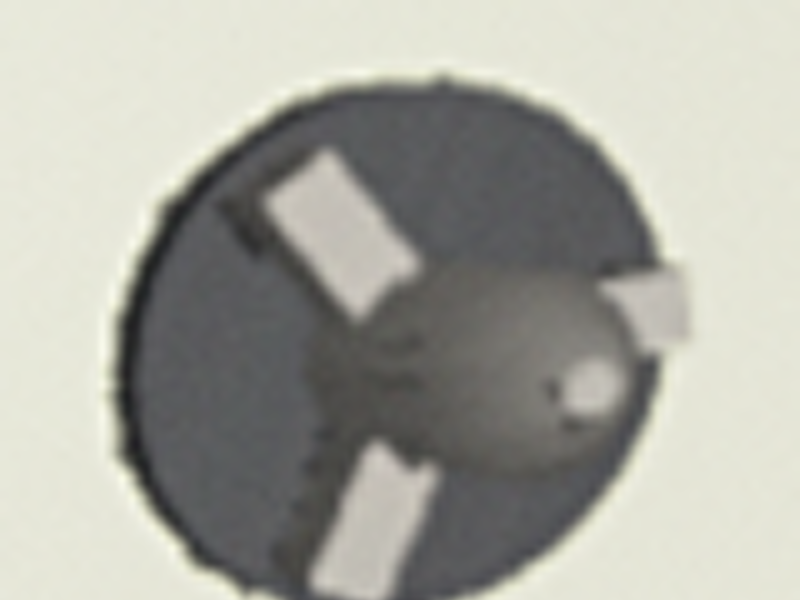

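Run:
```python
from h import *
from scipy.optimize import least_squares
C=cam('wrist');T=cam('top');S=cam('side')
print(at_z(C,(489,163.8),.089),at_z(C,(469,159.5),.056))
print(at_z(T,(191.8,263.8),.089),at_z(T,(195,266.6),.056))
f=lambda p:np.r_[(proj(C,[[*p,.089]])-[489,163.8])[0]/2.3,(proj(T,[[*p,.056]])-[195,266.6])[0],(proj(S,[[*p,.089]])-[287,185])[0]]
q=least_squares(f,[.53,.12]);print(q.x,q.fun)
# rotor centre from drum extents/ellipse in wrist picture
p=r.read_state()['tcp_pos'];print(at_z(C,(318,293.5),p[2]-.081)-p)
```

```text
[0.5341955  0.12539508 0.089     ] [0.53314603 0.12519995 0.056     ]
[0.53321263 0.12445863 0.089     ] [0.53215218 0.12613667 0.056     ]
[0.53429914 0.12496761] [-0.19249176  0.22183863  0.55245861 -1.07062527 -1.31341153 -1.4461962 ]
[-0.00294655  0.0010444  -0.081     ]
```

Request:
jog_arm(
  motion="9 30 0 0;9 35 0 0;9 35 0 0;8 25 0 0;0 0 0 0;0 0 -25 0;0 0 -20 0;0 0 -10 0;0 0 0 0;0 0 0 0",
)

```text
time: 7.95
tcp_pos: [0.5357, 0.1246, 0.2207]
tcp_rot: [0.542, 1.5, -0.541]
ft_force: [-0.0, -0.7, -2.5]
gripper_width: 0.122
```

Run:
```python
from h import *
s,im=save('wrist','w2.png'); s2,im2=save('top','t2.png')
x=np.hstack([cv2.resize(im,(480,360)),cv2.resize(im2[225:305,155:235],(300,300)).repeat(1,0) if 0 else cv2.resize(im2[215:305,155:235],(320,360),interpolation=cv2.INTER_CUBIC)])
cv2.imwrite('pics/c4.png',x[:,:,::-1]); print(s['tcp_pos'],s['qpos'])
```

```text
[0.53574871 0.1245643  0.22069084] [ 1.25398037e-01  1.17200137e-01  1.50374946e+00 -7.81817402e-05
  1.51867832e+00 -7.52954675e-01]
```

View pics/c4.png

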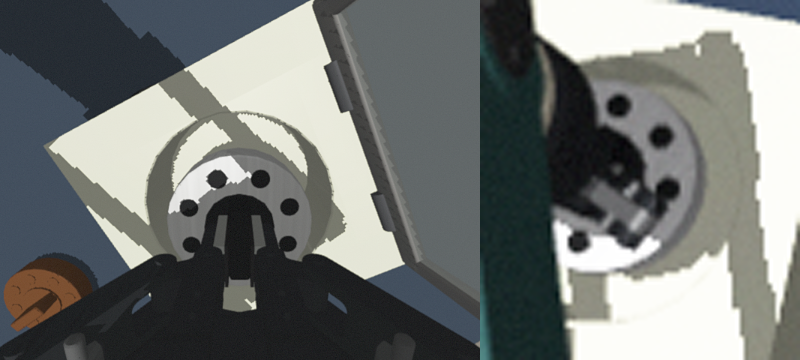

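The rotor hangs centred over the bowl in both views. I'm lowering it gently onto the nose.

Request:
jog_arm(
  motion="0 0 -6 0;0 0 -6 0;0 0 -4 0;0 0 -4 0;0 0 0 0",
)

```text
time: 8.68
tcp_pos: [0.535, 0.1249, 0.199]
tcp_rot: [0.541, 1.503, -0.542]
ft_force: [-0.3, -0.0, -2.5]
gripper_width: 0.124
```

Request:
jog_arm(
  motion="0 0 -4 0;0 0 -4 0;0 0 -4 0;0 0 -3 0;0 0 0 0",
)

```text
time: 9.3
tcp_pos: [0.5349, 0.1255, 0.1854]
tcp_rot: [0.542, 1.503, -0.54]
ft_force: [-3.2, 2.1, 2.5]
gripper_width: 0.123
```

The bore is over the nose: the hub is about 20 mm below the nose top. I'll ease the side load and lower it onto the dogs.

Request:
jog_arm(
  motion="-1 0.7 -2 0;0 0 -2 0;0 0 -2 0;0 0 0 0",
)

```text
time: 9.8
tcp_pos: [0.5338, 0.1262, 0.1799]
tcp_rot: [0.542, 1.503, -0.54]
ft_force: [-7.2, 1.8, 7.6]
gripper_width: 0.123
```

Request:
jog_arm(
  motion="-1 0 -1 0;0 0 -1 0;0 0 0 -0.05;0 0 0 -0.1;0 0 0 -0.1;0 0 0 -0.1;0 0 0 -0.1;0 0 0 0",
  squeeze=30,
)

```text
time: 10.8
tcp_pos: [0.5338, 0.1264, 0.1798]
tcp_rot: [0.89, 1.38, -0.885]
ft_force: [-6.3, 3.5, 12.5]
gripper_width: 0.126
```

Request:
jog_arm(
  motion="-1 0.5 0 -0.1;0 0 0 -0.1;0 0 0 -0.1;0 0 0 -0.1;0 0 0 -0.1;0 0 0 -0.1;0 0 0 0",
)

```text
time: 11.68
tcp_pos: [0.5341, 0.1266, 0.1798]
tcp_rot: [1.339, 1.119, -1.328]
ft_force: [-2.1, 2.6, 9.1]
gripper_width: 0.125
```

Request:
jog_arm(
  motion="0 0 0 -0.1;0 0 0 -0.1;0 0 0 -0.1;0 0 0 -0.1;0 0 0 0",
)

```text
time: 12.3
tcp_pos: [0.534, 0.1267, 0.177]
tcp_rot: [1.62, 0.882, -1.609]
ft_force: [3.9, 4.5, -2.7]
gripper_width: 0.124
```

Request:
jog_arm(
  motion="0 0 0 -0.1;0 0 0 -0.1;0 0 0 -0.1;0 0 0 -0.1;0 0 0 0",
)

```text
time: 12.92
tcp_pos: [0.5341, 0.1264, 0.1783]
tcp_rot: [1.884, 0.58, -1.872]
ft_force: [2.2, 4.3, 6.6]
gripper_width: 0.128
```

Run:
```python
from h import *
s=r.read_state();M=Ro.from_rotvec(s['tcp_rot']).as_matrix();print(np.arctan2(M[1,1],M[0,1]),s['torque'],s['qpos'])
```

```text
-0.9693440405677423 [ 0.80348949 -0.43982174  0.0729858 ] [ 1.29492542e-01  1.39692192e-01  1.56533707e+00 -9.27934158e-04
  1.43007529e+00  1.09895365e+00]
```

At the end of the first of those calls z fell about 3 mm and the load vanished, so the slots had met the dogs. The next call then turned past them. I'll turn back and press there.

Request:
jog_arm(
  motion="0 0 0 0.1;0 0 0 0.1;0 0 0 0.08;0 0 0 0",
)

```text
time: 13.42
tcp_pos: [0.5343, 0.1261, 0.1797]
tcp_rot: [1.704, 0.797, -1.69]
ft_force: [1.8, 3.1, 8.9]
gripper_width: 0.127
```

Request:
jog_arm(
  motion="0 0 0 0.04;0 0 0 0.04;0 0 0 0",
)

```text
time: 13.8
tcp_pos: [0.5344, 0.1261, 0.1795]
tcp_rot: [1.65, 0.853, -1.636]
ft_force: [2.6, 1.8, 7.6]
gripper_width: 0.122
```

Request:
jog_arm(
  motion="0 0 0 0.04;0 0 0 0",
)

```text
time: 14.05
tcp_pos: [0.5341, 0.1261, 0.1787]
tcp_rot: [1.622, 0.88, -1.61]
ft_force: [3.5, 3.8, 0.7]
gripper_width: 0.123
```

Request:
jog_arm(
  motion="0 0 0 0.04;0 0 0 0",
)

```text
time: 14.3
tcp_pos: [0.5338, 0.1263, 0.1772]
tcp_rot: [1.594, 0.908, -1.584]
ft_force: [5.8, 3.9, 1.7]
gripper_width: 0.123
```

Request:
jog_arm(
  motion="0 0 0 0.04;0 0 0 0",
)

```text
time: 14.55
tcp_pos: [0.5338, 0.1263, 0.177]
tcp_rot: [1.566, 0.934, -1.557]
ft_force: [6.2, 3.1, -0.2]
gripper_width: 0.123
```

Request:
jog_arm(
  motion="0 0 -1 -0.03;0 0 -1 0;0 0 -1 0;0 0 -1 0;0 0 0 0",
)

```text
time: 15.18
tcp_pos: [0.5337, 0.1265, 0.1731]
tcp_rot: [1.587, 0.915, -1.577]
ft_force: [5.3, 4.1, 0.1]
gripper_width: 0.121
```

Request:
jog_arm(
  motion="0 0 -1 0;0 0 -1 0;0 0 -1 0;0 0 0 0;0 0 0 0",
)

```text
time: 15.8
tcp_pos: [0.5339, 0.1267, 0.1721]
tcp_rot: [1.588, 0.914, -1.576]
ft_force: [2.7, 4.1, 7.6]
gripper_width: 0.123
```

z has stopped at 0.172, the expected home height, and the load has come back. I'll release and rise.

Request:
jog_arm(
  motion="0 0 1 0;0 0 0 0;0 0 0 0;0 0 0 0;0 0 0 0",
  hand=-0.2,
)

```text
time: 16.42
tcp_pos: [0.5321, 0.1261, 0.1704]
tcp_rot: [1.581, 0.916, -1.582]
ft_force: [0.3, 0.1, 0.1]
gripper_width: 0.401
```

Request:
jog_arm(
  motion="0 0 20 0;0 0 40 0;0 0 50 0;0 0 50 0;0 0 40 0;0 0 0 0;0 0 0 0",
)

```text
time: 17.3
tcp_pos: [0.5321, 0.1261, 0.3697]
tcp_rot: [1.581, 0.916, -1.583]
ft_force: [-0.4, 0.8, -0.5]
gripper_width: 0.401
```

Run:
```python
from h import *
s,im=save('wrist','w3.png'); s2,im2=save('side','s3.png')
x=np.hstack([cv2.resize(im,(480,360)),cv2.resize(im2[30:210,210:370],(320,360))])
cv2.imwrite('pics/c5.png',x[:,:,::-1]); C=cam('wrist',s)
print(s['tcp_pos'],s['qpos'],proj(C,[[.534,.126,.104],[.534,.126,.117],[.534,.126,.091]])*.75)
th=np.linspace(0,6.28,60)
for z in(.091,.099):
  o=proj(C,np.c_[.534+.046*np.cos(th),.126+.046*np.sin(th),0*th+z])*.75;print(z,o.min(0),o.max(0))
c=proj(C,np.array([.5315,.123,.12]));
```

```text
[0.53205123 0.12611679 0.36969346] [ 1.29097820e-01  7.75309411e-02  1.25198535e+00 -1.17321587e-04
  1.81326852e+00  6.50074622e-01] [[241.32174216 158.07692637]
 [241.39021189 160.30851537]
 [241.25807401 156.00182231]]
0.091 [206.93889598 120.9506027 ] [275.56383135 188.46352039]
0.099 [206.21900283 121.4567449 ] [276.36202622 190.36496348]
```

View pics/c5.png

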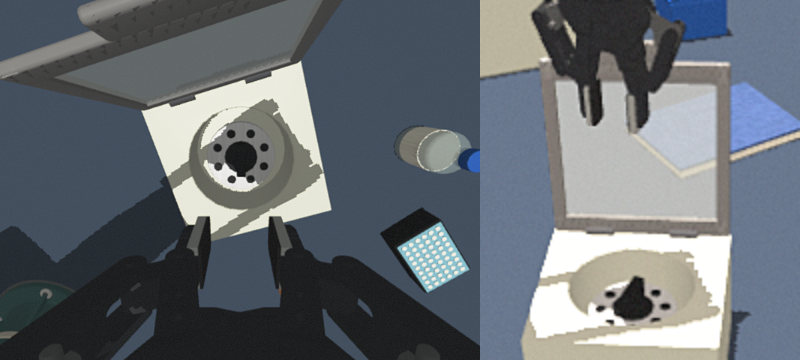

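Drum and bar sit centred in the bowl at the home size, and the lid still stands open. Next I close the gripper and go over the lid to its outer side.

Request:
jog_arm(
  motion="0 0 35 0;0 0 35 0;10 40 0 0;10 40 0 0;10 45 0 0;10 45 0 0;10 40 0 0;0 0 0 0;0 0 0 0",
  hand=-1,
)

```text
time: 18.52
tcp_pos: [0.5823, 0.3358, 0.439]
tcp_rot: [1.579, 0.915, -1.585]
ft_force: [-0.0, 0.1, -0.5]
gripper_width: 0.001
```

Run:
```python
from h import *
s,im=save('side','s4.png');S=cam('side')
yc=np.array([.22,.975,0]);H=np.array([.554,.214,.121])
for a in(1.6,1.7,1.8,1.85):print(a,proj(S,[H+.202*(-np.cos(a)*yc+np.array([0,0,np.sin(a)])),H+.202*(-np.cos(a)*yc+np.array([0,0,np.sin(a)]))+.035*np.array([.975,-.22,0])]))
print(proj(S,[H]),s['tcp_pos'],proj(S,[s['tcp_pos']-[0,0,.073]]))
cv2.imwrite('pics/c6.png',cv2.resize(im[:220,190:390],(600,660))[:600,:,::-1])
```

```text
1.6 [[283.12631728  53.23109626]
 [301.53083998  53.53662212]]
1.7 [[284.3484691   49.21967226]
 [302.49940992  49.51368716]]
1.8 [[285.58968326  46.38301832]
 [303.47308674  46.66711758]]
1.85 [[286.21213262  45.4017035 ]
 [303.95779555  45.68145398]]
[[289.19273868 145.41667449]] [0.58229539 0.33580661 0.43897317] [[288.70662715   4.45873192]]
```

View pics/c6.png

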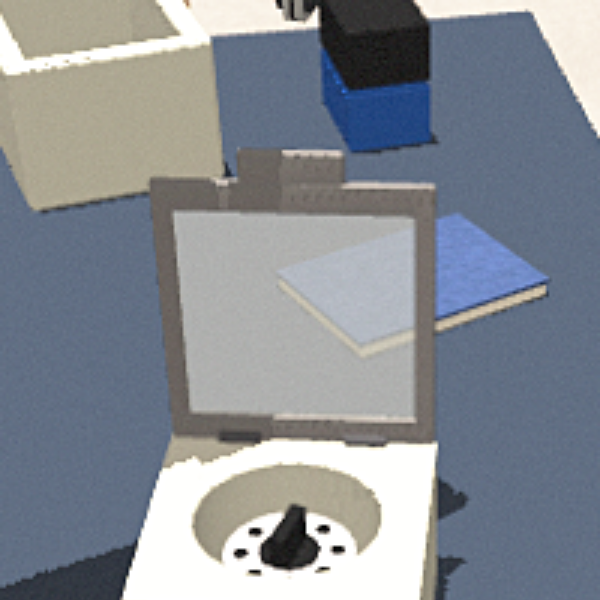

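The lip is at (287,50), which means the lid stands at about 1.7 rad. The fingers are behind it, clear of everything. I'll descend and push it past vertical.

Request:
jog_arm(
  motion="0 0 -30 0;0 0 -30 0;0 0 -21 0;-4 -20 0 0;-4 -20 0 0;-3 -15 0 0;-3 -15 0 0;-3 -15 0 0;-3 -15 0 0;0 0 0 0",
)

```text
time: 19.82
tcp_pos: [0.5621, 0.235, 0.3599]
tcp_rot: [1.583, 0.914, -1.582]
ft_force: [1.0, 0.5, -0.2]
gripper_width: -0.005
```

Request:
jog_arm(
  motion="-3 -14 -1 0;-3 -14 -1 0;-3 -14 -2 0;-3 -14 -5 0;-3 -13 -5 0;-3 -14 -5 0;-3 -12 -8 0;-3 -12 -8 0;-2 -12 -9 0;0 0 0 0",
)

```text
time: 21.08
tcp_pos: [0.5358, 0.116, 0.314]
tcp_rot: [1.58, 0.915, -1.585]
ft_force: [0.1, 0.3, 0.5]
gripper_width: -0.003
```

Request:
jog_arm(
  motion="-2 -10 -11 0;-2 -10 -11 0;-3 -10 -11 0;-2 -7 -13 0;-2 -7 -13 0;-1 -7 -13 0;0 0 0 0",
)

```text
time: 21.95
tcp_pos: [0.5234, 0.0655, 0.2417]
tcp_rot: [1.579, 0.917, -1.586]
ft_force: [0.5, 0.0, -0.7]
gripper_width: 0.002
```

Request:
jog_arm(
  motion="-1 -4 -12 0;-1 -4 -12 0;0 -3 -10 0;0 0 -5 0;0 0 0 0",
)

```text
time: 22.58
tcp_pos: [0.5219, 0.0551, 0.2039]
tcp_rot: [1.581, 0.916, -1.583]
ft_force: [1.1, -0.1, 0.5]
gripper_width: 0.007
```

Request:
jog_arm(
  motion="0 0 -2 0;0 0 -2 0;0 0 0 0;0 0 0 0",
)

```text
time: 23.08
tcp_pos: [0.5224, 0.0552, 0.2016]
tcp_rot: [1.582, 0.915, -1.58]
ft_force: [-2.1, -0.6, 5.6]
gripper_width: 0.003
```

Request:
jog_arm(
  motion="0 0 -2 0;0 0 -1 0;0 0 0 0;0 0 0 0",
)

```text
time: 23.58
tcp_pos: [0.5224, 0.0551, 0.2014]
tcp_rot: [1.583, 0.914, -1.579]
ft_force: [-5.7, -0.0, 15.8]
gripper_width: -0.002
```

Request:
jog_arm(
  motion="0 0 20 0;0 0 50 0;0 0 50 0;0 -60 50 0;0 -60 0 0;0 -60 0 0;0 -60 0 0;0 0 0 0;0 0 0 0",
)

```text
time: 24.7
tcp_pos: [0.5222, -0.1727, 0.3569]
tcp_rot: [1.582, 0.917, -1.582]
ft_force: [1.0, 1.1, -0.1]
gripper_width: -0.0
```

Run:
```python
from h import *
s,im=save('side','s5.png');S=cam('side');s2,im2=save('top','t5.png')
cv2.imwrite('pics/c7.png',np.hstack([cv2.resize(im[120:260,210:360],(400,373)),cv2.resize(im2[185:335,60:270],(400,373),fx=1)])[:,:,::-1])
H=np.array([.554,.214,.121]);yc=np.array([.22,.975,0]);xc=np.array([.975,-.22,0])
for a in(0,.035,.1):
  u=-np.cos(a)*yc+np.array([0,0,np.sin(a)]);print(a,[((proj(S,[H+.182*u+e*.093*xc])-[210,120])*2.667).round(1) for e in(-1,1)])
print(s['ft_force'])
```

```text
0 [array([[ 56.6, 208.1]]), array([[313.7, 215.4]])]
0.035 [array([[ 55.5, 201.1]]), array([[313.6, 208.4]])]
0.1 [array([[ 53.5, 187.5]]), array([[313.5, 194.7]])]
[ 0.99536749  1.07220601 -0.14987523]
```

View pics/c7.png

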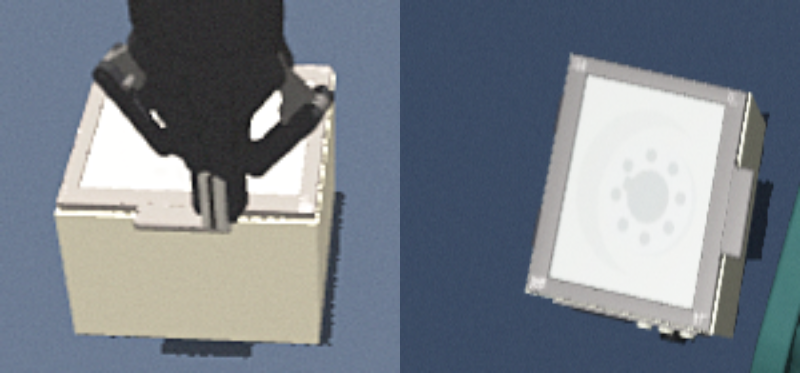

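The lid lies flush. Its lower edge is at crop (57,210) and (315,215), which matches my prediction for 0 rad; 0.035 rad would sit 7 px higher. The rotor shows through the plate, and the arm is clear.

```bash
python3 -c "
from plant import r
print(r.sign_off())"
```

```text
the job is handed in; nothing more can be done
None
```

I set the rotor on the drive, turned it until it dropped home, let go, shut the lid and handed the job in at about 25 s. The sign-off reports no verdict, so these are my own last checks:

- **Rotor:** While turning I passed the slots once and had to turn back; it then went down. The tool stopped under load at z 0.172 m, which is the expected home height (resting on the dogs would be 0.180 m). After release, the wrist and side views showed the rotor centred and upright.
- **Lid:** It closed onto a hard stop under about 16 N, with the fingertips at 0.128 m, against 0.129 m expected for shut. In the side view its edge matches my prediction for 0 rad.
- **Robot:** It was clear of everything, with a force reading of about 1.5 N (around zero).
- **Bottle, tip rack and beaker:** The arm never went near them. I did not re-measure their positions at the end.

The camera estimates of the drive position agreed to about 2 mm, and no check failed.

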